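Lay out the tray for a medium change

TASK

Set out the steel tray for a medium change, clean to dirty from left to right as the robot sees it: the large culture dish goes in the middle of the tray's front half (the half nearer the robot) with the small dish stacked centrally on its lid, the screw-cap bottle stands to the left of the large dish and the beaker to its right, both in line with it along the tray and 10 cm from it centre to centre, and the flask lies flat behind the dish in the middle of the back half, parallel to the tray's long sides with its neck to the right. Keep everything upright and level, set things down rather than drop them, and leave the dropper bottle, timer, tip box and well plate where they are.

Things in the scene. Friction and masses are not known exactly. Their poses are not given: they have to be found in the camera images.
- tray: shallow steel tray, fixed, inside 210 mm (x) by 320 mm (y); rolled rim 17 mm high, 221 x 331 mm outside; floor 3 mm above the bench. Origin: centre of its underside. x points to its back edge, away from the robot, y to its left end as the robot sees it; turned up to 9 degrees. The middle of its front half lies 52.5 mm along -x from the origin, that of its back half 52.5 mm along +x
- large_dish: large round clear culture dish with its lid on, 60 mm in diameter, 15 mm high, about 30 g, flat lid. Origin: centre of its underside, z up
- small_dish: small round clear culture dish with its lid on, 36 mm in diameter, 11 mm high, about 15 g. Origin: centre of its underside, z up
- flask: clear flat culture flask lying on its broad face, 92 mm long over the grey screw cap, 51 mm wide, 24 mm high, 45 g. Origin: underside, at the middle of the overall length and width; x points to the neck, z up. The straight 51 mm wide sides run from x = -43 to +10 mm, then it narrows; the 22 mm cap spans x = 30 to 46 mm. Balance point near x = -10 mm
- bottle: upright amber glass laboratory bottle with a ribbed white screw cap and a white label, 56 mm in diameter up to 60 mm height, sloping shoulder, cap 39 mm in diameter from 78 to 100 mm height, about 200 g. Origin: centre of its underside, z up
- beaker: upright open translucent white plastic beaker, 50 mm in diameter (53 mm at the rim bead), 70 mm high, wall 2.5 mm, about 55 g. Origin: centre of its underside, z up
- oil_bottle: leave alone: small amber dropper bottle with black collar and rubber bulb, 25 mm in diameter, 71 mm high, loose. Origin: centre of its underside
- timer: leave alone: white square laboratory timer, 62 x 62 x 18 mm, lying flat, loose. Origin: centre of its underside
- tip_box: leave alone: grey pipette tip box with a clear lid, 120 mm (x) x 84 mm (y), 66 mm high, loose, to the right of the work. Origin: centre of its underside
- well_plate: leave alone: clear 24-well plate, 86 mm (x) x 128 mm (y), 22 mm high, loose, behind the tray. Origin: centre of its underside
Mind the look-alikes: they are no part of the job. What is shaped like the flask but blue, brown or yellow is not meant.

How it is judged:
By the outcome, as a careful person would: the job done as asked, in the order asked, and still so for the second after the job is handed in, with the robot touching nothing.
It also fails if it takes over 115 s, if anything falls off the work surface, if the arm or the gripper's body presses on something with over 40 N, if the wrist force passes 120 N, or if a joint passes its speed limit or range.

ROBOT

A 7-joint arm with a two-finger parallel gripper is mounted at the origin on the work surface. World frame = base frame: x ahead of the robot, y to its left, z up, the work surface at z = 0. Lengths are in m, angles in rad, forces in N, time in s.
With the tool pointing down it reaches from about 0.35 to 0.9 m from the base axis. Payload 8.1 kg.
Tool frame: the origin (TCP) lies midway between the tips of the shut fingers; the grasp point (between the pads) lies 19 mm behind it; z points along the fingers, x is the direction in which the jaws open and shut, and the axes are right-handed (so a half turn about z gives the same grasp; the last joint's range is limited). The gripper opens to 92 mm and grips with 3 to 60 N. Pads are 19 mm wide; open, the fingers measure 130 mm over their backs; the gripper's body (75 mm by 190 mm) begins 47 mm behind the grasp point.
Start: joints at [-1.289, 0.434, 0.025, 1.573, -0.012, 1.134, -0.075], TCP at [0.235, 0.579, 0.227] pointing down, gripper open.
Joint ranges: [-2.62, 2.62], [-0.44, 2.09], [-1.27, 1.32], [0.08, 2.57], [-1.32, 4.46], [0.12, 2], [-2.74, 2.74]. Speed limits (rad/s): [2.22, 2.22, 3.01, 3.01, 3.14, 3.14, 3.14].

INTERFACE

Orientations are given as a rotation vector (axis times angle).
In Python, from cell import arm gives the robot as it stands. The module is installed in compiled form; this text tells all that it offers.
- The arm moves only by the tool play_rows, never from a script. Its argument "motion" is a list of rows, each a list of 7 numbers: the gripper's target within -1 to 1 (fully open at 1, half-way at 0, shut at -1), then the shift along the tool's x, y, z in mm, then the turn, a rotation vector about the tool's x, y, z in rad. In form: [[claw, tx, ty, tz, ax, ay, az], ...]. A call has 1 to 10 rows; each row is the pose to reach, as a shift and turn from the pose measured when the call began, along the tool's axes at that moment; what a row does not reach only later rows make up. A row lasts 1/10 s, in which the tool goes at most 50 mm and 8.59 degrees, less where a joint would pass 70% of its speed; a pose out of reach is approached as far as the arm can. A call with a gripper value outside its range is refused whole. The fingers move at their own pace and stop on an object; "force" is the grip in N (left out, the last holds). Time passes only in rows, so rows that repeat a pose let the fingers close. It gives the time, the measured TCP pose, the force and the opening at its end, in the units of the state.
- arm.observe(): the state, without advancing time (a new reading comes with each control period).
- arm.get_image(name): name is "side" or "top" or "wrist"; returns a dict with "img" (384x512x3 uint8, blue, green, red), "depth" (384x512 float32, m along the optical axis (not along the pixel's ray), 0 where there is no reading), "K" (3x3 intrinsics, pixels), "k1" (the pictures are not rectified: a ray, as slopes to the right and down, at radius r is drawn at 1 + k1 r^2 times it, then the intrinsics apply), "rvec" (rotation vector, rad) and "tvec" (3), from world to camera coordinates, as OpenCV has them. Camera axes: x right, y down, z forward; pixel columns grow to the right and rows downward; lengths in m; the calibration is good to about 2 mm. A picture is of the moment at which its call begins.
- arm.sign_off(): hands the job in, once; it reports no verdict.
Trained networks look in a picture, given as the dict that the camera call returned (one of the last four; its "shot" number tells which), for a name from the list of things; names that differ only in an ending like _2 or _b are one class to them, and where a whole thing is asked for, a point or a joint stands for the part that bears it (a point fixed in the world has none). Each returns a list of dicts, best first, with "score" (0 to 1); they miss things now and then, are a little off and sometimes report something else, mostly with a low value. They report only what shows in the picture. A call takes as long as a camera call. They do not tell look-alikes from the thing itself.
- arm.look_for(picture, query): "box" ([left, top, width, height] as shares, 0 to 1, of the picture: columns of its width, rows of its height, round what is visible of it).
The state is a dict: "clock": time; "joints": joint angles; "dq": joint speeds; "joint_efforts": joint torques, N m; "position": TCP position; "ee_rot": TCP orientation; "force": force on the tool from outside, world axes, zero at the start; "ft_torque": the same for the moment, N m; "width": opening from 0.0 (shut) to 1.0 (fully open).
Only numpy, scipy, OpenCV 4.12 (cv2) and the standard library are available. Lean on these libraries where they do the work, as an engineer would, in place of code of your own. Each camera call takes 0.05 s, during which the arm holds its last target. There are 200 camera calls.

## Working session

There is one attempt and no reset: what is moved stays moved. The work goes in short steps, Python scripts to look and compute and a tool call to move; the robot and the scene stay as the last step left them, time stands still between calls to the robot, and variables do not carry over. Pictures are saved under pics/ and viewed, on a budget of 14 in all, crops included, one or two more only if the job needs it, and the job is handed in when it is done.

Besides the shell and the picture viewer there is one more tool, called after "Request:" as name([rows], argument=value, ...), one row to a line, values as JSON. play_rows: Moves the arm, as the interface text tells. Its arguments: {"type":"object","properties":{"motion":{"type":"array"},"force":{"type":"number"}},"required":["motion"]}

```bash
mkdir -p pics; cat > h.py <<'E'
import numpy as np, cv2
from cell import arm
from scipy.spatial.transform import Rotation as R
def cam(n):
    d=arm.get_image(n); return d
def pts(d):
    h,w=d["depth"].shape; K=np.array(d["K"]); k=float(np.ravel(d["k1"])[0])
    u,v=np.meshgrid(np.arange(w),np.arange(h))
    p=cv2.undistortPoints(np.stack([u,v],-1).reshape(-1,1,2).astype(float),K,np.array([k,0,0,0.]))[:,0]
    z=d["depth"].reshape(-1)
    c=np.c_[p*z[:,None],z]; Rm=cv2.Rodrigues(np.array(d["rvec"],float))[0]
    P=(c-np.ravel(d["tvec"]))@Rm
    P[z==0]=np.nan
    return P.reshape(h,w,3)
def proj(d,X):
    K=np.array(d["K"]); k=float(np.ravel(d["k1"])[0])
    return cv2.projectPoints(np.array(X,float).reshape(-1,1,3),np.array(d["rvec"],float),np.array(d["tvec"],float),K,np.array([k,0,0,0.]))[0][:,0]
E
python3 - <<'E'
from h import *
s=arm.observe(); print(s)
for n in("top","side","wrist"):
    d=cam(n); cv2.imwrite(f"pics/{n}0.png",d["img"])
    np.savez(f"{n}0.npz",**{k:np.array(v) for k,v in d.items()})
    print(n,d["tvec"],d["rvec"],d["K"],d["k1"])
    P=pts(d)
    if n!="wrist":
      for q in "tray large_dish small_dish flask bottle beaker oil_bottle timer tip_box well_plate".split():
        for r in arm.look_for(d,q)[:3]:
            l,t,w,h=r["box"]; u=int((l+w/2)*512); v=int((t+h/2)*384)
            print(q,round(r["score"],2),[int(l*512),int(t*384),int(w*512),int(h*384)],P[min(v,383),min(u,511)].round(3))
E
```

```text
{'clock': 0.0, 'joints': array([-1.28860275,  0.43522329,  0.02500165,  1.5740797 , -0.01159094,
        1.13402267, -0.07511457]), 'dq': array([ 1.53752531e-04,  1.84457874e-03, -8.19577764e-04,  8.72977607e-04,
        2.70771958e-05, -2.34930820e-04,  4.59641455e-04]), 'joint_efforts': array([ 2.07377234e-03, -6.67836714e+01,  9.86284576e-01, -3.14460397e+01,
       -6.03959640e-02,  4.25076485e-02,  1.30225581e-04]), 'position': array([0.23448446, 0.57879472, 0.22595186]), 'ee_rot': array([ 2.60446737e+00,  1.75497862e+00, -1.91297603e-03]), 'force': array([-0.03412605,  0.04155506, -0.23236902]), 'ft_torque': array([-0.01281762, -0.01666416, -0.00747986]), 'width': 1.0037255540137502}
top [-0.06996811  0.54054387  1.16747965] [ 2.10857206 -2.14495878  0.18881235] [[428.64488162   0.         262.18692128]
 [  0.         428.64488162 189.21627168]
 [  0.           0.           1.        ]] -0.05989050867708729
tray 0.9 [173, 149, 112, 78] [0.553 0.019 0.001]
large_dish 0.86 [335, 199, 17, 20] [ 0.483 -0.316  0.012]
flask 0.95 [434, 196, 35, 20] [ 0.482 -0.627  0.024]
flask 0.92 [4
[... 872 characters left out ...]
0.4 [142, 148, 10, 8] [0.334 0.299 0.012]
flask 0.98 [354, 302, 39, 35] [ 0.619 -0.576  0.024]
flask 0.92 [330, 257, 39, 25] [ 0.651 -0.448  0.025]
flask 0.87 [289, 225, 25, 27] [ 0.604 -0.312  0.023]
bottle 0.89 [181, 117, 20, 33] [0.491 0.28  0.06 ]
beaker 0.62 [194, 245, 27, 38] [ 0.345 -0.33   0.067]
oil_bottle 0.53 [215, 124, 8, 17] [0.599 0.287 0.037]
tip_box 0.59 [265, 277, 67, 62] [ 0.473 -0.511  0.065]
tip_box 0.22 [185, 149, 104, 71] [ 0.552 -0.001  0.003]
wrist [-0.62517691 -0.03551862  0.39115255] [-2.40375718 -1.61961678 -0.23092175] [[330.49769073   0.         254.21719303]
 [  0.         330.49769073 193.64788304]
 [  0.           0.           1.        ]] -0.06936724202319643
```

View pics/top0.png

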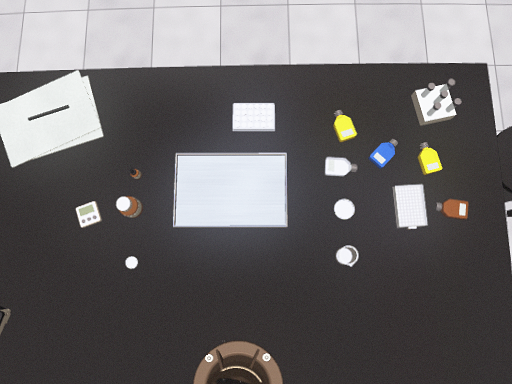

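View pics/side0.png

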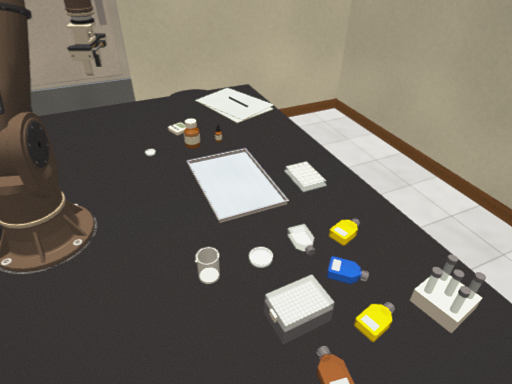

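```bash
cat >> h.py <<'E'
def go(x,y,z,yawdeg):
    s=arm.observe(); p=s["position"]; A=R.from_rotvec(s["ee_rot"]); c,q=np.cos(np.radians(yawdeg)),np.sin(np.radians(yawdeg))
    T=R.from_matrix(np.array([[c,q,0],[q,-c,0],[0,0,-1.]]))
    X=A.as_matrix()[:,0]
    print("at",p.round(4),"yaw",np.degrees(np.arctan2(X[1],X[0])).round(2),"F",s["force"].round(2),"w",round(s["width"],3),"t",s["clock"],"j",s["joints"].round(2))
    d=np.array([x,y,z])-p
    rv=(A.inv()*T).as_rotvec()
    print("shift mm",(A.inv().apply(d)*1000).round(1),"rot",rv.round(4),"rows",max(np.linalg.norm(d)/.05,np.degrees(np.linalg.norm(rv))/8.59).round(1))
E
python3 - <<'E'
from h import *
d=dict(np.load("wrist0.npz")); Rm=cv2.Rodrigues(d["rvec"])[0]; C=-Rm.T@d["tvec"]; print("cam",C,Rm[2])
print(R.from_rotvec([2.60446737e+00,1.75497862e+00,-1.91297603e-03]).inv().apply(C-np.array([.2345,.5788,.226])))
go(.42,0,.45,0)
E
```

```text
cam [0.165184   0.60744269 0.38579229] [ 0.25863598 -0.10435632 -0.9603214 ]
[ 0.00026883 -0.0749727  -0.15980522]
at [0.2346 0.5793 0.2268] yaw 67.95 F [-0.01 -0.12 -0.57] w 1.0 t 1.15 j [-1.29  0.43  0.03  1.57 -0.01  1.13 -0.08]
shift mm [-467.3  389.3 -223.3] rot [-0.0000e+00 -1.0000e-04  1.1859e+00] rows 13.0
```

```bash
python3 - <<'E'
from h import *
go(.55,.06,.3,0)
E
```

```text
at [0.2346 0.5793 0.2268] yaw 67.95 F [-0.01 -0.12 -0.57] w 1.0 t 1.15 j [-1.29  0.43  0.03  1.57 -0.01  1.13 -0.08]
shift mm [-362.9  487.3  -73.3] rot [-0.0000e+00 -1.0000e-04  1.1859e+00] rows 12.2
```

Request:
play_rows([
  [1,-363,487,-73,0,0,1.186],
  [1,-363,487,-73,0,0,1.186],
  [1,-363,487,-73,0,0,1.186],
  [1,-363,487,-73,0,0,1.186],
  [1,-363,487,-73,0,0,1.186],
  [1,-363,487,-73,0,0,1.186],
  [1,-363,487,-73,0,0,1.186],
  [1,-363,487,-73,0,0,1.186],
  [1,-363,487,-73,0,0,1.186],
  [1,-363,487,-73,0,0,1.186],
])

```text
clock: 2.15
position: [0.4928, 0.1532, 0.287]
ee_rot: [-3.141, -0.0, -0.001]
force: [1.2, 0.7, -0.6]
width: 0.997
```

```bash
python3 - <<'E'
from h import *
go(.55,.06,.3,0)
E
```

```text
at [0.4928 0.1532 0.287 ] yaw 0.0 F [ 1.16  0.69 -0.64] w 0.997 t 2.15 j [-0.79  0.21  0.47  1.77 -0.1   1.18 -0.29]
shift mm [ 57.2  93.2 -13. ] rot [-0.0007 -0.0006  0.0001] rows 2.2
```

Request:
play_rows([
  [1,57,93,-13,0,0,0],
  [1,57,93,-13,0,0,0],
  [1,57,93,-13,0,0,0],
  [1,57,93,-13,0,0,0],
  [1,57,93,-13,0,0,0],
])

```text
clock: 2.65
position: [0.5493, 0.0614, 0.2996]
ee_rot: [-3.14, -0.002, 0.0]
force: [-0.6, 1.1, -0.0]
width: 1.0
```

```bash
python3 - <<'E'
from h import *
d=cam("wrist"); cv2.imwrite("pics/w1.png",d["img"]); np.savez("w1.npz",**{k:np.array(v) for k,v in d.items()})
d2=cam("top"); np.savez("t1.npz",**{k:np.array(v) for k,v in d2.items()})
for n,d in(("w",d),("t",d2)):
    P=pts(d); z=P[...,2]; 
    inb=(P[...,0]>.38)&(P[...,0]<.72)&(abs(P[...,1]-.02)<.2)
    for lab,m in(("rim",inb&(z>.010)&(z<.022)),("floor",inb&(d["img"].min(-1)>110))):
        Q=P[m][:,:2].astype(np.float32)
        print(n,lab,len(Q),np.median(z[m]).round(4),cv2.minAreaRect(Q),Q.min(0),Q.max(0))
go(.5,0,.3,0)
E
```

```text
w rim 2875 0.0167 ((0.550544798374176, 0.0370212197303772), (0.2938530147075653, 0.22163882851600647), 89.03390502929688) [ 0.43750945 -0.1099124 ] [0.6632978  0.18473344]
w floor 38845 0.0043 ((0.550633430480957, 0.03493328392505646), (0.30236804485321045, 0.23001958429813385), 89.20164489746094) [ 0.43413478 -0.11516315] [0.6674898  0.18762648]
t rim 456 0.0144 ((0.5460333824157715, -0.018600955605506897), (0.2653529942035675, 0.22109656035900116), 88.98478698730469) [ 0.43380487 -0.15154992] [0.6575535  0.11600599]
t floor 6343 0.002 ((0.5220941305160522, -0.01566547155380249), (0.2689698040485382, 0.282144159078598), 89.36546325683594) [ 0.38123265 -0.15154992] [0.6625445  0.11906258]
at [0.549  0.0623 0.2997] yaw 0.17 F [-0.37  0.08 -0.17] w 1.001 t 2.75 j [-0.61  0.27  0.53  1.67 -0.15  1.23 -0.05]
shift mm [-49.2  62.1  -0.4] rot [-0.0015  0.0003  0.003 ] rows 1.6
```

View pics/w1.png

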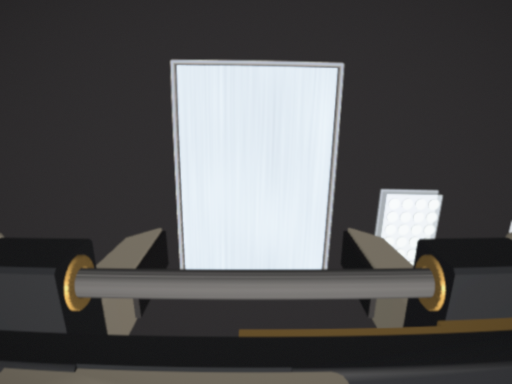

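```bash
python3 - <<'E'
from h import *
for n in("w1","top0","side0"):
    d=dict(np.load(n+".npz")); P=pts(d).reshape(-1,3); x,y,z=P.T
    r=(z>.011)&(z<.021)
    for lab,m,a,b in(("front",(abs(x-.44)<.02)&(abs(y-.02)<.15),1,0),("back",(abs(x-.66)<.02)&(abs(y-.02)<.15),1,0),("left",(abs(y-.185)<.02)&(abs(x-.55)<.09),0,1),("right",(abs(y+.145)<.02)&(abs(x-.55)<.09),0,1)):
        Q=P[m&r]
        if len(Q)>30:
            f=np.polyfit(Q[:,a],Q[:,b],1); c=.02 if a==1 else .55
            f=np.polyfit(Q[:,a]-c,Q[:,b],1); s=np.std(Q[:,b]-np.polyval(f,Q[:,a]-c))
            print(n,lab,len(Q),"mid",f[1].round(4),"slope deg",np.degrees(f[0]).round(2),"std",s.round(4),np.percentile(Q[:,b],[2,98]).round(4))
for n in("top0","side0"):
    d=dict(np.load(n+".npz")); P=pts(d).reshape(-1,3); x,y,z=P.T
    for lab,cx,cy,rr,z0,z1 in(("ldish",.483,-.317,.045,.006,.03),("sdish",.334,.299,.03,.005,.03),("bottlecap",.487,.285,.045,.085,.12),("bottle",.487,.285,.045,.02,.12),("beaker",.355,-.32,.045,.045,.09),("flask",.6,-.315,.065,.01,.04)):
        Q=P[(np.hypot(x-cx,y-cy)<rr)&(z>z0)&(z<z1)]
        if len(Q)<5: print(n,lab,len(Q));continue
        print(n,lab,len(Q),"mean",Q.mean(0).round(4),"mid",((Q.min(0)+Q.max(0))/2).round(4),"ext",np.ptp(Q,axis=0).round(3),cv2.minAreaRect(Q[:,:2].astype(np.float32)))
E
```

```text
w1 front 916 mid 0.4432 slope deg 0.98 std 0.0016 [0.4392 0.4477]
w1 back 933 mid 0.6569 slope deg 1.14 std 0.0016 [0.6532 0.662 ]
w1 left 719 mid 0.1805 slope deg -0.96 std 0.0017 [0.1772 0.1844]
top0 front 188 mid 0.4382 slope deg 0.98 std 0.0014 [0.4344 0.4418]
top0 back 184 mid 0.6546 slope deg 1.09 std 0.0017 [0.6499 0.6587]
top0 left 115 mid 0.177 slope deg -1.08 std 0.0017 [0.1737 0.1807]
top0 right 95 mid -0.1483 slope deg -0.49 std 0.0016 [-0.1511 -0.1455]
side0 front 104 mid 0.4409 slope deg 1.0 std 0.0016 [0.4369 0.4452]
side0 back 119 mid 0.6557 slope deg 0.96 std 0.0016 [0.6516 0.6596]
side0 left 89 mid 0.18 slope deg -1.17 std 0.0022 [0.1757 0.1842]
side0 right 101 mid -0.1454 slope deg -0.81 std 0.0019 [-0.1489 -0.1408]
top0 ldish 321 mean [ 0.4825 -0.3147  0.0141] mid [ 0.4779 -0.312   0.0149] ext [0.07  0.061 0.017] ((0.47841745615005493, -0.3197471797466278), (0.07000676542520523, 0.057448580861091614), 50.6821174621582)
top0 sdish 124 mean [0.3411 0.2991 0.0094] mid [0.341  0.3019 0.01  ] ext [0.034 0.04  0.01 ] ((0.3410947918891907, 0.29899144172668457), (0.035763
[... 1420 characters left out ...]
441698074341), (0.03877975046634674, 0.03581997752189636), 40.04982376098633)
side0 bottle 331 mean [0.4953 0.2895 0.0629] mid [0.4983 0.2972 0.0609] ext [0.055 0.049 0.082] ((0.49635863304138184, 0.29790401458740234), (0.047867488116025925, 0.05336199700832367), 32.72780227661133)
side0 beaker 370 mean [ 0.3504 -0.3076  0.0601] mid [ 0.3497 -0.307   0.0588] ext [0.055 0.052 0.027] ((0.3509352207183838, -0.3066268265247345), (0.05421655252575874, 0.04998156428337097), 71.83541107177734)
side0 flask 500 mean [ 0.6077 -0.3054  0.022 ] mid [ 0.6117 -0.3075  0.0185] ext [0.056 0.095 0.017] ((0.6105389595031738, -0.30770567059516907), (0.09472651779651642, 0.05192149803042412), 84.76277160644531)
```

```bash
python3 - <<'E'
from h import *
go(.484,-.314,.2,-91)
E
```

```text
at [0.549  0.0623 0.2997] yaw 0.17 F [-0.37  0.08 -0.17] w 1.001 t 2.75 j [-0.61  0.27  0.53  1.67 -0.15  1.23 -0.05]
shift mm [-66.1 376.2  99.1] rot [-9.0000e-04  1.4000e-03  1.5912e+00] rows 10.6
```

Request:
play_rows([
  [1,-66,376,99,0,0,1.591],
  [1,-66,376,99,0,0,1.591],
  [1,-66,376,99,0,0,1.591],
  [1,-66,376,99,0,0,1.591],
  [1,-66,376,99,0,0,1.591],
  [1,-66,376,99,0,0,1.591],
  [1,-66,376,99,0,0,1.591],
  [1,-66,376,99,0,0,1.591],
  [1,-66,376,99,0,0,1.591],
  [1,-66,376,99,0,0,1.591],
])

```text
clock: 3.75
position: [0.4838, -0.3137, 0.1995]
ee_rot: [-2.29, 2.149, 0.003]
force: [0.4, -0.6, -0.2]
width: 0.995
```

```bash
python3 - <<'E'
from h import *
go(.484,-.314,.2,-91)
E
```

```text
at [ 0.4838 -0.3137  0.1995] yaw -86.35 F [ 0.43 -0.55 -0.18] w 0.995 t 3.75 j [-0.15  0.5   0.93  1.78 -0.45  1.09 -0.57]
shift mm [ 0.3 -0.2 -0.5] rot [0.001  0.0021 0.0811] rows 0.5
```

Request:
play_rows([
  [1,0,0,0,0,0,0.081],
  [1,0,0,0,0,0,0.081],
  [1,0,0,0,0,0,0.081],
])

```text
clock: 4.05
position: [0.4843, -0.3123, 0.1993]
ee_rot: [-2.207, 2.234, 0.005]
force: [0.7, 0.6, -0.2]
width: 1.005
```

```bash
cat >> h.py <<'E'
def blob(P,cx,cy,rr,z0,z1):
    x,y,z=P.reshape(-1,3).T
    Q=P.reshape(-1,3)[(np.hypot(x-cx,y-cy)<rr)&(z>z0)&(z<z1)]
    if len(Q)<5: return print("few",len(Q))
    c,r=cv2.minEnclosingCircle(Q[:,:2].astype(np.float32))
    lo,hi=np.percentile(Q,1,axis=0),np.percentile(Q,99,axis=0)
    print(len(Q),"mean",Q.mean(0).round(4),"mid",((lo+hi)/2).round(4),"ext",(hi-lo).round(3),"circ",np.round(c,4),round(r,4))
E
python3 - <<'E'
from h import *
d=cam("wrist"); cv2.imwrite("pics/w2.png",d["img"]); P=pts(d)
blob(P,.484,-.314,.05,.006,.03)
blob(P,.484,-.314,.05,.012,.03)
go(.484,-.314,.006,-91)
E
```

```text
2466 mean [ 0.4881 -0.3124  0.0159] mid [ 0.4879 -0.3124  0.0148] ext [0.056 0.055 0.006] circ [ 0.4871 -0.3124] 0.0301
2440 mean [ 0.4879 -0.3124  0.016 ] mid [ 0.4876 -0.3123  0.0159] ext [0.056 0.055 0.004] circ [ 0.4871 -0.3124] 0.0301
at [ 0.4842 -0.3126  0.1994] yaw -90.74 F [-0.14 -0.15 -0.04] w 1.001 t 4.1 j [-0.16  0.51  0.95  1.78 -0.46  1.1  -0.63]
shift mm [  1.9   0.  193.4] rot [0.0011 0.0026 0.0046] rows 3.9
```

View pics/w2.png

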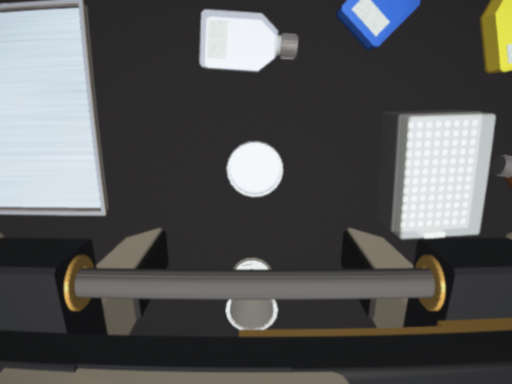

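Request:
play_rows([
  [1,0,-1.3,50,0,0,0.005],
  [1,0,-1.3,100,0,0,0.005],
  [1,0,-1.3,150,0,0,0.005],
  [1,0,-1.3,180,0,0,0.005],
  [1,0,-1.3,190,0,0,0.005],
  [1,0,-1.3,195,0,0,0.005],
  [1,0,-1.3,195,0,0,0.005],
  [1,0,-1.3,195,0,0,0.005],
])

```text
clock: 4.9
position: [0.4864, -0.3127, 0.0061]
ee_rot: [-2.201, 2.239, 0.0]
force: [0.2, 0.3, 1.1]
width: 0.996
```

Request:
play_rows([
  [0.2,0,0,0,0,0,0],
  [0.2,0,0,0,0,0,0],
  [0.2,0,0,0,0,0,0],
  [0.2,0,0,0,0,0,0],
  [0.2,0,0,0,0,0,0],
  [0.2,0,0,0,0,0,0],
], force=10)

```text
clock: 5.5
position: [0.4865, -0.3127, 0.0062]
ee_rot: [-2.201, 2.239, 0.0]
force: [-0.9, 0.7, 2.3]
width: 0.647
```

Request:
play_rows([
  [-1,0,0,0,0,0,0],
  [-1,0,0,0,0,0,0],
  [-1,0,0,0,0,0,0],
  [-1,0,0,-20,0,0,0],
  [-1,0,0,-50,0,0,0],
  [-1,0,0,-90,0,0,0],
  [-1,0,0,-90,0,0,0],
], force=12)

```text
clock: 6.2
position: [0.4881, -0.315, 0.1003]
ee_rot: [-2.199, 2.239, -0.01]
force: [0.6, -0.4, -0.1]
width: 0.65
```

```bash
python3 - <<'E'
from h import *
go(.4955,.0174,.06,-91)
d=cam("wrist");cv2.imwrite("pics/w3.png",d["img"]); P=pts(d)
s=arm.observe()["position"]
blob(P,s[0],s[1],.035,s[2]-.01,s[2]+.03)
E
```

```text
at [ 0.4881 -0.315   0.1003] yaw -91.03 F [ 0.57 -0.35 -0.05] w 0.65 t 6.2 j [-0.08  0.62  0.85  1.88 -0.59  0.91 -0.54]
shift mm [-332.6   -1.1   39.8] rot [-0.0071 -0.0018 -0.0005] rows 6.7
8606 mean [ 0.4973 -0.3147  0.1105] mid [ 0.4896 -0.3145  0.1137] ext [0.057 0.063 0.024] circ [ 0.492 -0.314] 0.0339
```

View pics/w3.png

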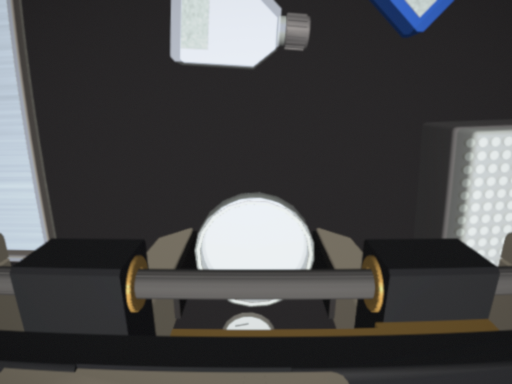

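```bash
cat >> h.py <<'E'
def ray(d,u,v,z):
    p=cv2.undistortPoints(np.array([[[u,v]]],float),np.array(d["K"]),np.array([float(np.ravel(d["k1"])[0]),0,0,0.]))[0,0]
    Rm=cv2.Rodrigues(np.array(d["rvec"],float))[0]; C=-Rm.T@np.ravel(d["tvec"]); w=Rm.T@np.r_[p,1]
    return C+w*(z-C[2])/w[2]
E
python3 - <<'E'
from h import *
d=cam("wrist"); s=arm.observe()["position"]; print(s)
for z in(.108,.112): print([ray(d,u,v,z).round(4) for u,v in((254.5,194),(254.5,305),(196,249),(313,249))])
E
```

```text
[ 0.48683988 -0.31292913  0.09672885]
[array([ 0.5194, -0.3146,  0.108 ]), array([ 0.4588, -0.3136,  0.108 ]), array([ 0.4915, -0.2851,  0.108 ]), array([ 0.4905, -0.3431,  0.108 ])]
[array([ 0.5205, -0.3146,  0.112 ]), array([ 0.4616, -0.3136,  0.112 ]), array([ 0.4934, -0.2859,  0.112 ]), array([ 0.4924, -0.3424,  0.112 ])]
```

Request:
play_rows([
  [-1,-20,0,-10,0,0,0],
  [-1,-60,-1,-10,0,0,0],
  [-1,-105,-3,-10,0,0,0],
  [-1,-150,-4,-10,0,0,0],
  [-1,-195,-4,-10,0,0,0],
  [-1,-240,-4,-10,0,0,0],
  [-1,-285,-4,-10,0,0,0],
  [-1,-315,-4,0,0,0,0],
  [-1,-331,-4,20,0,0,0],
  [-1,-331,-4,36,0,0,0],
])

```text
clock: 7.3
position: [0.4954, 0.0216, 0.059]
ee_rot: [-2.207, 2.233, 0.002]
force: [0.1, 0.3, -0.4]
width: 0.647
```

```bash
python3 - <<'E'
from h import *
go(.4955,.0174,.0095,-91)
E
```

```text
at [0.4954 0.0216 0.059 ] yaw -90.67 F [ 0.07  0.31 -0.42] w 0.647 t 7.3 j [-0.76  0.58  0.86  2.11 -0.67  0.74 -1.04]
shift mm [ 4.3 -0.1 49.5] rot [-0.0003  0.0018  0.0057] rows 1.0
```

Request:
play_rows([
  [-1,4.3,0,15,0,0.001,0.006],
  [-1,4.3,0,30,0,0.001,0.006],
  [-1,4.3,0,40,0,0.001,0.006],
  [-1,4.3,0,45,0,0.001,0.006],
  [-1,4.3,0,48,0,0.001,0.006],
  [-1,4.3,0,49,0,0.001,0.006],
  [-1,4.3,0,49,0,0.001,0.006],
])

```text
clock: 8.0
position: [0.4957, 0.0173, 0.0102]
ee_rot: [-2.201, 2.24, -0.0]
force: [-0.2, 0.6, -0.1]
width: 0.649
```

```bash
python3 - <<'E'
from h import *
go(.4955,.0174,.0092,-91)
E
```

```text
at [0.4957 0.0173 0.0102] yaw -91.03 F [-0.18  0.58 -0.08] w 0.649 t 8.0 j [-0.68  0.65  0.76  2.14 -0.77  0.65 -0.96]
shift mm [-0.1  0.2  1. ] rot [-0.0009  0.0009 -0.0005] rows 0.0
```

Lower the last millimetre, release partly, rise and look.

Request:
play_rows([
  [-1,0,0,0.7,0,0,0],
  [-1,0,0,1.2,0,0,0],
  [-1,0,0,1.5,0,0,0],
  [0.6,0,0,1.3,0,0,0],
  [0.6,0,0,1.3,0,0,0],
  [0.6,0,0,1.3,0,0,0],
  [0.6,0,0,1.3,0,0,0],
  [0.6,0,0,1.3,0,0,0],
])

```text
clock: 8.8
position: [0.4956, 0.0173, 0.0089]
ee_rot: [-2.201, 2.24, 0.0]
force: [-0.2, -0.3, -0.2]
width: 0.799
```

Request:
play_rows([
  [0.6,0,0,-15,0,0,0],
  [0.6,0,0,-50,0,0,0],
  [0.6,0,0,-100,0,0,0],
  [0.6,0,0,-150,0,0,0],
  [0.6,0,0,-200,0,0,0],
  [0.6,0,0,-240,0,0,0],
  [0.6,0,0,-240,0,0,0],
])

```text
clock: 9.5
position: [0.4981, 0.0165, 0.2534]
ee_rot: [-2.196, 2.236, -0.006]
force: [-0.8, -0.4, -1.8]
width: 0.801
```

```bash
cat > chk.py <<'E'
from h import *
import sys
def tray(P):
    P=P.reshape(-1,3); x,y,z=P.T; r=(z>.011)&(z<.021)
    for lab,m,a,b in(("front",(abs(x-.44)<.012)&(abs(y-.02)<.15),1,0),("back",(abs(x-.657)<.012)&(abs(y-.02)<.15),1,0),("left",(abs(y-.179)<.012)&(abs(x-.55)<.09),0,1),("right",(abs(y+.147)<.012)&(abs(x-.55)<.09),0,1)):
        Q=P[m&r]
        if len(Q)>30:
            c=.017 if a==1 else .548
            f=np.polyfit(Q[:,a]-c,Q[:,b],1); print(lab,len(Q),"mid",f[1].round(4),"deg",np.degrees(f[0]).round(2))
E
python3 - <<'E'
from chk import *
d=cam("wrist");cv2.imwrite("pics/w4.png",d["img"]); P=pts(d); tray(P)
blob(P,.4955,.0174,.05,.012,.03)
d=cam("side"); P=pts(d); tray(P); blob(P,.4955,.0174,.05,.012,.03)
go(.341,.301,.2,-91)
E
```

```text
front 1211 mid 0.4434 deg 0.95
back 1571 mid 0.6573 deg 0.89
left 911 mid 0.1801 deg -1.04
right 919 mid -0.1433 deg -1.07
1883 mean [0.4973 0.0171 0.0189] mid [0.4971 0.0173 0.0183] ext [0.056 0.055 0.005] circ [0.486  0.0159] 0.0405
front 106 mid 0.4409 deg 0.92
back 122 mid 0.6557 deg 0.93
left 91 mid 0.18 deg -0.86
right 104 mid -0.1454 deg -1.04
188 mean [0.4938 0.0149 0.0173] mid [0.4934 0.0167 0.0167] ext [0.056 0.056 0.008] circ [0.496  0.0167] 0.0312
at [0.4956 0.0175 0.2492] yaw -90.98 F [-0.06  0.26 -0.56] w 0.804 t 9.6 j [-1.02  0.33  1.17  1.91 -0.34  1.12 -1.32]
shift mm [-280.7  159.6   49.5] rot [-0.002   0.0022  0.0003] rows 6.5
```

View pics/w4.png

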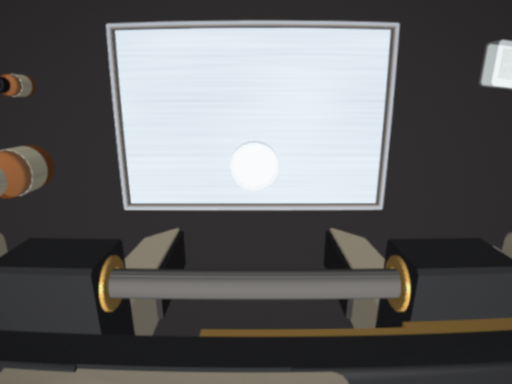

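```bash
python3 - <<'E'
from h import *
go(.341,.301,.18,-1)
E
```

```text
at [0.4956 0.0175 0.2492] yaw -90.98 F [-0.06  0.26 -0.56] w 0.804 t 9.6 j [-1.02  0.33  1.17  1.91 -0.34  1.12 -1.32]
shift mm [-280.6  159.6   69.5] rot [-3.3000e-03  2.0000e-04 -1.5705e+00] rows 10.5
```

Request:
play_rows([
  [0.2,-281,160,70,0,0,-1.57],
  [0.2,-281,160,70,0,0,-1.57],
  [0.2,-281,160,70,0,0,-1.57],
  [0.2,-281,160,70,0,0,-1.57],
  [0.2,-281,160,70,0,0,-1.57],
  [0.2,-281,160,70,0,0,-1.57],
  [0.2,-281,160,70,0,0,-1.57],
  [0.2,-281,160,70,0,0,-1.57],
  [0.2,-281,160,70,0,0,-1.57],
  [0.2,-281,160,70,0,0,-1.57],
])

```text
clock: 10.6
position: [0.3393, 0.3007, 0.1779]
ee_rot: [3.138, -0.128, 0.0]
force: [-0.3, -1.4, 0.4]
width: 0.598
```

Request:
play_rows([
  [0.2,0,0,0,0,0,-0.07],
  [0.2,0,0,0,0,0,-0.07],
  [0.2,0,0,0,0,0,-0.07],
])

```text
clock: 10.9
position: [0.3388, 0.3, 0.1769]
ee_rot: [3.139, -0.023, -0.002]
force: [0.1, 0.2, 0.3]
width: 0.6
```

```bash
python3 - <<'E'
from h import *
go(.341,.301,.006,-1)
d=cam("wrist");cv2.imwrite("pics/w5.png",d["img"]); P=pts(d)
blob(P,.341,.301,.03,.006,.03)
E
```

```text
at [0.3388 0.3    0.1769] yaw -0.84 F [0.06 0.22 0.34] w 0.6 t 10.9 j [-1.43  0.24  0.72  2.08 -0.2   0.89 -0.62]
shift mm [  2.4  -1.5 170.9] rot [0.0025 0.0012 0.0028] rows 3.4
985 mean [0.3431 0.3043 0.012 ] mid [0.3432 0.304  0.0109] ext [0.033 0.033 0.006] circ [0.3431 0.3038] 0.018
```

View pics/w5.png

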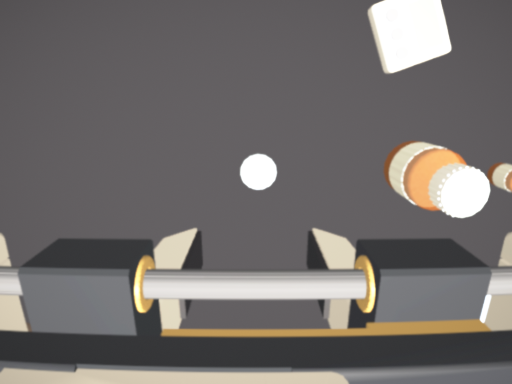

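Request:
play_rows([
  [0.2,3.2,-3,50,0.002,0.001,0],
  [0.2,3.2,-3,100,0.002,0.001,0],
  [0.2,3.2,-3,145,0.002,0.001,0],
  [0.2,3.2,-3,163,0.002,0.001,0],
  [0.2,3.2,-3,170,0.002,0.001,0],
  [0.2,3.2,-3,172.5,0.002,0.001,0],
  [0.2,3.2,-3,172.5,0.002,0.001,0],
])

```text
clock: 11.65
position: [0.3426, 0.3032, 0.0053]
ee_rot: [-3.141, 0.024, -0.002]
force: [0.2, 0.1, -0.3]
width: 0.599
```

Request:
play_rows([
  [-1,0,0,0,0,0,0],
  [-1,0,0,0,0,0,0],
  [-1,0,0,0,0,0,0],
  [-1,0,0,0,0,0,0],
  [-1,0,0,0,0,0,0],
  [-1,0,0,0,0,0,0],
], force=8)

```text
clock: 12.25
position: [0.3428, 0.3038, 0.0059]
ee_rot: [-3.14, 0.023, -0.002]
force: [-1.4, 0.8, 7.0]
width: 0.385
```

```bash
python3 - <<'E'
from h import *
go(.4955,.0173,.06,-1)
E
```

```text
at [0.3428 0.3038 0.0059] yaw -0.85 F [-1.38  0.85  6.96] w 0.385 t 12.25 j [-1.2   0.54  0.48  2.22 -0.53  0.49 -0.31]
shift mm [157.  284.  -54.5] rot [-0.002  -0.0015  0.0025] rows 6.6
```

Request:
play_rows([
  [-1,0,0,-15,0,0,0],
  [-1,0,0,-50,0,0,0],
  [-1,20,36,-90,0,0,0],
  [-1,40,72,-95,0,0,0],
  [-1,62,112,-95,0,0,0],
  [-1,84,152,-95,0,0,0],
  [-1,106,192,-95,0,0,0],
  [-1,128,232,-95,0,0,0],
  [-1,147,266,-80,0,0,0],
  [-1,157,284,-70,0,0,0],
])

```text
clock: 13.25
position: [0.4968, 0.0137, 0.0755]
ee_rot: [-3.14, 0.029, -0.005]
force: [0.5, 0.9, -0.6]
width: 0.384
```

Request:
play_rows([
  [-1,0,0,0,0,0,0],
  [-1,0,0,0,0,0,0],
])

```text
clock: 13.45
position: [0.4964, 0.0133, 0.0755]
ee_rot: [-3.14, 0.032, -0.004]
force: [-0.5, -0.4, -0.7]
width: 0.384
```

```bash
python3 - <<'E'
from h import *
go(.4955,.0173,.026,-1)
d=cam("wrist");cv2.imwrite("pics/w6.png",d["img"]); P=pts(d)
s=arm.observe()["position"]
blob(P,s[0],s[1],.025,s[2]+.003,s[2]+.012)
blob(P,.4955,.0173,.045,.014,.025)
E
```

```text
at [0.4964 0.0133 0.0755] yaw -1.15 F [-0.47 -0.36 -0.71] w 0.384 t 13.45 j [-0.59  0.47  0.62  2.09 -0.42  0.7   0.28]
shift mm [-1.1 -3.9 49.5] rot [-0.001  -0.0024 -0.0027] rows 1.0
3272 mean [0.4968 0.017  0.0816] mid [0.4965 0.0173 0.0829] ext [0.041 0.026 0.008] circ [0.4964 0.0192] 0.0236
4354 mean [0.4963 0.0247 0.019 ] mid [0.4963 0.024  0.0186] ext [0.056 0.045 0.004] circ [0.4963 0.0177] 0.03
```

View pics/w6.png

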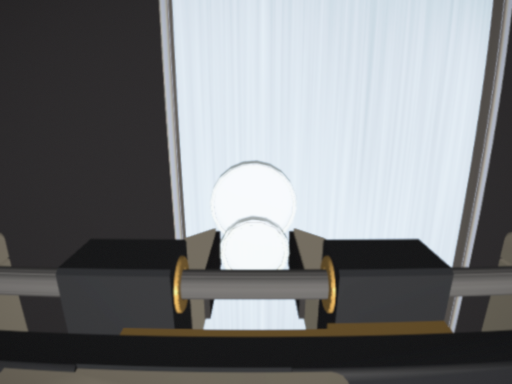

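```bash
python3 - <<'E'
from h import *
d=cam("wrist"); print(arm.observe()["position"])
print([ray(d,u,v,.0806).round(4) for u,v in((255,218),(220,252),(290,252))])
print([ray(d,u,v,.018).round(4) for u,v in((254,161),(210,205),(296,205))])
E
```

```text
[0.49634676 0.01503486 0.0757257 ]
[array([0.4973, 0.0323, 0.0806]), array([0.479 , 0.014 , 0.0806]), array([0.5149, 0.0133, 0.0806])]
[array([0.4973, 0.0494, 0.018 ]), array([0.4664, 0.0193, 0.018 ]), array([0.5257, 0.0181, 0.018 ])]
```

```bash
python3 - <<'E'
from h import *
go(.4955,.018,.0265,-1)
E
```

```text
at [0.4963 0.015  0.0757] yaw -0.98 F [ 0.06  0.21 -0.1 ] w 0.385 t 13.55 j [-0.59  0.47  0.62  2.09 -0.42  0.7   0.28]
shift mm [-1.  -2.9 49.2] rot [-0.0018 -0.0028  0.0003] rows 1.0
```

Request:
play_rows([
  [-1,-1,-2.9,15,-0.002,-0.003,0],
  [-1,-1,-2.9,30,-0.002,-0.003,0],
  [-1,-1,-2.9,40,-0.002,-0.003,0],
  [-1,-1,-2.9,46,-0.002,-0.003,0],
  [-1,-1,-2.9,49,-0.002,-0.003,0],
  [-1,-1,-2.9,49,-0.002,-0.003,0],
])

```text
clock: 14.15
position: [0.4954, 0.0181, 0.0265]
ee_rot: [3.141, -0.027, -0.001]
force: [-0.2, 0.1, 0.5]
width: 0.385
```

```bash
python3 - <<'E'
from h import *
go(.4955,.018,.024,-1)
E
```

```text
at [0.4954 0.0181 0.0265] yaw -0.98 F [-0.21  0.06  0.5 ] w 0.385 t 14.15 j [-0.54  0.55  0.54  2.12 -0.5   0.6   0.34]
shift mm [0.1 0.1 2.5] rot [0.0003 0.0006 0.0004] rows 0.0
```

Request:
play_rows([
  [-1,0,0,1,0,0,0],
  [-1,0,0,2,0,0,0],
  [-1,0,0,2.6,0,0,0],
  [-1,0,0,2.8,0,0,0],
  [-1,0,0,2.8,0,0,0],
])

```text
clock: 14.65
position: [0.4956, 0.0182, 0.024]
ee_rot: [3.141, -0.027, -0.0]
force: [-0.2, 1.1, 3.3]
width: 0.382
```

Request:
play_rows([
  [0,0,0,0,0,0,0],
  [0,0,0,0,0,0,0],
  [0,0,0,0,0,0,0],
  [0,0,0,0,0,0,0],
  [0,0,0,-15,0,0,0],
  [0,0,0,-50,0,0,0],
  [0,0,0,-100,0,0,0],
  [0,0,0,-150,0,0,0],
  [0,0,0,-150,0,0,0],
])

```text
clock: 15.55
position: [0.4991, 0.0178, 0.1794]
ee_rot: [-3.139, 0.028, -0.014]
force: [-0.2, -0.2, 0.3]
width: 0.505
```

```bash
python3 - <<'E'
from h import *
d=cam("wrist");cv2.imwrite("pics/w7.png",d["img"]); P=pts(d)
blob(P,.4955,.0175,.025,.025,.04)
blob(P,.4955,.0175,.045,.014,.023)
go(.4965,.300,.18,-1)
E
```

```text
1055 mean [0.4961 0.0188 0.03  ] mid [0.4961 0.0185 0.0294] ext [0.033 0.033 0.005] circ [0.4961 0.0182] 0.0181
1695 mean [0.4967 0.02   0.019 ] mid [0.4964 0.0182 0.0187] ext [0.056 0.057 0.004] circ [0.4963 0.0177] 0.03
at [0.4976 0.0183 0.1768] yaw -0.96 F [ 1.17 -0.19 -1.43] w 0.497 t 15.6 j [-0.72  0.33  0.74  1.99 -0.28  0.92  0.15]
shift mm [  -5.8 -281.6   -2.7] rot [-0.002  -0.0055  0.0007] rows 5.6
```

View pics/w7.png

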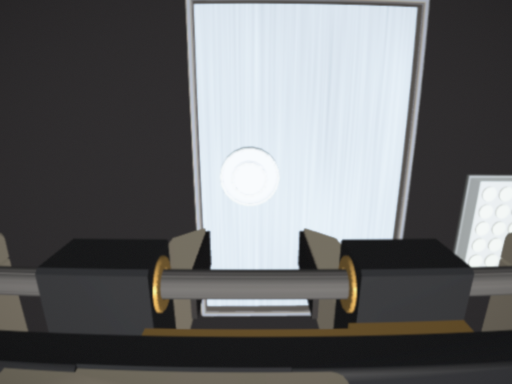

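Request:
play_rows([
  [0.5,0,-45,-5,0,0,0],
  [0.5,-2,-95,-5,0,0,0],
  [0.5,-4,-145,-5,0,0,0],
  [0.5,-6,-195,-5,0,0,0],
  [0.5,-6,-245,-5,0,0,0],
  [0.5,-6,-282,-5,0,0,0],
  [0.5,-6,-282,-5,0,0,0],
  [0.5,-6,-282,-5,0,0,0],
])

```text
clock: 16.4
position: [0.4954, 0.3008, 0.1808]
ee_rot: [3.141, -0.023, 0.006]
force: [0.0, -0.7, -0.6]
width: 0.749
```

```bash
python3 - <<'E'
from h import *
d=cam("wrist");cv2.imwrite("pics/w8.png",d["img"]); P=pts(d)
blob(P,.4975,.3,.035,.09,.115)
blob(P,.4975,.3,.035,.097,.115)
go(.4975,.3005,.079,-1)
E
```

```text
2096 mean [0.5005 0.3066 0.1005] mid [0.5004 0.3058 0.0969] ext [0.036 0.037 0.011] circ [0.5007 0.3049] 0.0203
1973 mean [0.5005 0.3059 0.1009] mid [0.5005 0.3055 0.1   ] ext [0.036 0.036 0.005] circ [0.5006 0.3049] 0.0201
at [0.4958 0.2994 0.1812] yaw -0.98 F [-0.34 -0.8   0.41] w 0.75 t 16.45 j [-1.11  0.45  0.67  1.79 -0.33  1.01 -0.33]
shift mm [  1.2  -1.1 102.2] rot [-0.0001 -0.0042  0.0004] rows 2.0
```

View pics/w8.png

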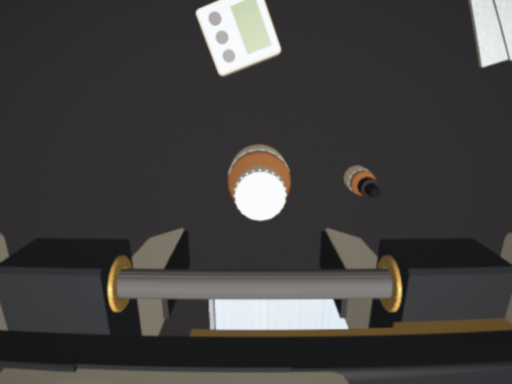

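Request:
play_rows([
  [0.5,3,-4,20,0,-0.004,0],
  [0.5,3,-4,50,0,-0.004,0],
  [0.5,3,-4,80,0,-0.004,0],
  [0.5,3,-4,95,0,-0.004,0],
  [0.5,3,-4,101,0,-0.004,0],
  [0.5,3,-4,102,0,-0.004,0],
  [0.5,3,-4,102,0,-0.004,0],
])

```text
clock: 17.15
position: [0.5001, 0.3032, 0.0801]
ee_rot: [-3.141, 0.028, -0.002]
force: [-0.8, 0.8, 0.2]
width: 0.754
```

Request:
play_rows([
  [-1,0,0,0,0,0,0],
  [-1,0,0,0,0,0,0],
  [-1,0,0,0,0,0,0],
  [-1,0,0,0,0,0,0],
  [-1,0,0,0,0,0,0],
  [-1,0,0,0,0,0,0],
  [-1,0,0,0,0,0,0],
], force=25)

```text
clock: 17.85
position: [0.5001, 0.3034, 0.0804]
ee_rot: [-3.14, 0.027, -0.002]
force: [-1.1, 0.3, 4.0]
width: 0.414
```

```bash
python3 - <<'E'
from h import *
go(.4973,.1173,.12,-1)
E
```

```text
at [0.5001 0.3034 0.0804] yaw -1.0 F [-1.11  0.3   3.98] w 0.414 t 17.85 j [-1.04  0.58  0.59  1.87 -0.43  0.82 -0.24]
shift mm [  0.5 186.1 -39.9] rot [-0.0012 -0.0014 -0.0001] rows 3.8
```

Request:
play_rows([
  [-1,0,0,-10,0,0,0],
  [-1,0,0,-25,0,0,0],
  [-1,0,10,-40,0,0,0],
  [-1,0,35,-45,0,0,0],
  [-1,0,70,-45,0,0,0],
  [-1,0,105,-45,0,0,0],
  [-1,0,140,-45,0,0,0],
  [-1,0,168,-45,0,0,0],
  [-1,0.5,182,-45,0,0,0],
  [-1,0.5,186,-40,0,0,0],
])

```text
clock: 18.85
position: [0.4981, 0.1157, 0.1214]
ee_rot: [-3.139, 0.032, -0.006]
force: [0.6, -0.3, -0.9]
width: 0.418
```

Request:
play_rows([
  [-1,0,0,0,0,0,0],
  [-1,0,0,0,0,0,0],
])

```text
clock: 19.05
position: [0.4982, 0.1168, 0.1214]
ee_rot: [-3.139, 0.03, -0.006]
force: [-0.1, -0.8, -1.9]
width: 0.418
```

```bash
python3 - <<'E'
from h import *
d=cam("wrist");cv2.imwrite("pics/w9.png",d["img"])
go(.4973,.1173,.086,-1)
E
```

```text
at [0.4982 0.117  0.1214] yaw -1.07 F [ 0.35  0.5  -2.24] w 0.418 t 19.1 j [-0.82  0.42  0.65  2.01 -0.35  0.81  0.02]
shift mm [-1.  -0.2 35.4] rot [-0.0024 -0.0035 -0.0012] rows 0.7
```

View pics/w9.png

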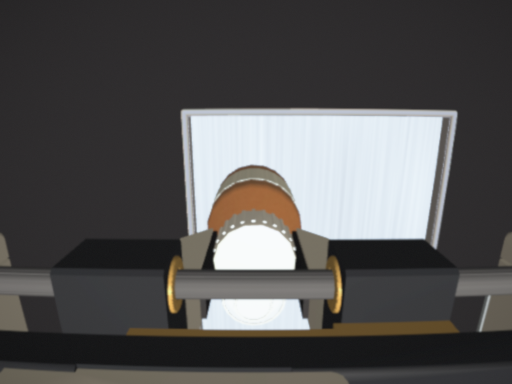

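```bash
python3 - <<'E'
from h import *
d=cam("wrist"); print(arm.observe()["position"])
print([ray(d,u,v,.141).round(4) for u,v in((254.5,212),(215,251),(294,251))])
go(.4973,.1173,.086,-1)
E
```

```text
[0.49814611 0.11705802 0.12134184]
[array([0.499 , 0.1431, 0.141 ]), array([0.4803, 0.1243, 0.141 ]), array([0.517 , 0.1235, 0.141 ])]
at [0.4981 0.1171 0.1213] yaw -1.06 F [-0.42  0.03 -1.85] w 0.419 t 19.15 j [-0.82  0.42  0.65  2.01 -0.35  0.81  0.02]
shift mm [-1.  -0.1 35.3] rot [-0.0024 -0.0034 -0.001 ] rows 0.7
```

```bash
python3 - <<'E'
from h import *
d=cam("wrist"); P=pts(d)
for v in range(196,270,5): print(v,P[v,254].round(4))
blob(P,.498,.12,.035,.13,.155)
d=cam("side"); Q=pts(d); blob(Q,.498,.118,.04,.132,.16);blob(Q,.498,.118,.04,.05,.1)
m=(np.hypot(Q[...,0]-.498,Q[...,1]-.117)<.045)
import sys
d=cam("top"); Q=pts(d); blob(Q,.498,.118,.04,.132,.16)
E
```

```text
196 [0.4988 0.141  0.1087]
201 [0.4988 0.1389 0.1111]
206 [0.4987 0.1374 0.115 ]
211 [0.4987 0.1385 0.1264]
216 [0.4987 0.1387 0.1342]
221 [0.4986 0.138  0.1389]
226 [0.4986 0.1367 0.1417]
231 [0.4986 0.1346 0.1426]
236 [0.4985 0.1317 0.1416]
241 [0.4985 0.1296 0.1423]
246 [0.4984 0.1269 0.1419]
251 [0.4984 0.1249 0.1428]
256 [0.4983 0.1216 0.1414]
261 [0.4983 0.1194 0.1422]
266 [0.4982 0.1171 0.1426]
5320 mean [0.4984 0.127  0.1416] mid [0.4984 0.1268 0.1424] ext [0.064 0.022 0.024] circ [0.4982 0.1276] 0.0342
187 mean [0.4965 0.1106 0.1437] mid [0.4968 0.1163 0.1457] ext [0.073 0.036 0.027] circ [0.4971 0.1141] 0.0381
231 mean [0.4913 0.0977 0.0759] mid [0.4964 0.1046 0.0752] ext [0.054 0.034 0.049] circ [0.4961 0.114 ] 0.0285
few 0
```

Request:
play_rows([
  [-1,-1,0.3,10,-0.002,-0.003,0],
  [-1,-1,0.3,20,-0.002,-0.003,0],
  [-1,-1,0.3,28,-0.002,-0.003,0],
  [-1,-1,0.3,33,-0.002,-0.003,0],
  [-1,-1,0.3,35,-0.002,-0.003,0],
  [-1,-1,0.3,35,-0.002,-0.003,0],
])

```text
clock: 19.9
position: [0.4971, 0.116, 0.086]
ee_rot: [3.141, -0.03, -0.0]
force: [-0.5, -0.8, -1.4]
width: 0.419
```

```bash
python3 - <<'E'
from h import *
go(.4973,.1168,.0834,-1)
E
```

```text
at [0.4971 0.116  0.086 ] yaw -1.11 F [-0.5  -0.78 -1.42] w 0.419 t 19.9 j [-0.79  0.48  0.61  2.04 -0.4   0.74  0.06]
shift mm [ 0.2 -0.8  2.6] rot [ 0.0003  0.0002 -0.0019] rows 0.1
```

Request:
play_rows([
  [-1,0,-0.5,1,0,0,0],
  [-1,0,-0.5,2,0,0,0],
  [-1,0,-0.5,2.5,0,0,0],
  [-1,0,-0.5,3,0,0,0],
  [-1,0,-0.5,3,0,0,0],
])

```text
clock: 20.4
position: [0.4972, 0.1166, 0.0833]
ee_rot: [-3.141, 0.03, -0.0]
force: [-1.0, 0.1, 3.8]
width: 0.416
```

Request:
play_rows([
  [0.3,0,0,0,0,0,0],
  [0.3,0,0,0,0,0,0],
  [0.3,0,0,0,0,0,0],
  [0.3,0,0,0,0,0,0],
  [0.3,0,0,-15,0,0,0],
  [0.3,0,0,-50,0,0,0],
  [0.3,0,0,-100,0,0,0],
  [0.3,0,0,-130,0,0,0],
  [0.3,0,0,-130,0,0,0],
])

```text
clock: 21.3
position: [0.4997, 0.1169, 0.2173]
ee_rot: [-3.138, 0.031, -0.01]
force: [0.0, 0.2, -0.1]
width: 0.653
```

```bash
python3 - <<'E'
from h import *
d=cam("wrist"); P=pts(d)
blob(P,.4975,.117,.035,.097,.115)
d=cam("side"); Q=pts(d); blob(Q,.498,.118,.04,.09,.12)
go(.35,-.308,.2,-1)
E
```

```text
1592 mean [0.4976 0.1194 0.1037] mid [0.4976 0.1188 0.1021] ext [0.037 0.037 0.007] circ [0.4975 0.1183] 0.0203
95 mean [0.4938 0.1109 0.0999] mid [0.4946 0.1154 0.0976] ext [0.036 0.037 0.015] circ [0.4938 0.1158] 0.0209
at [0.4974 0.1169 0.2138] yaw -1.09 F [-0.13  0.18 -0.51] w 0.649 t 21.4 j [-0.91  0.3   0.73  1.91 -0.24  1.02 -0.09]
shift mm [-139.3  427.6   13.1] rot [-0.0013 -0.0013 -0.0015] rows 9.0
```

Request:
play_rows([
  [0.7,-13,40,10,0,0,0],
  [0.7,-28,86,10,0,0,0],
  [0.7,-43,132,10,0,0,0],
  [0.7,-58,178,10,0,0,0],
  [0.7,-73,224,10,0,0,0],
  [0.7,-88,270,10,0,0,0],
  [0.7,-103,316,10,0,0,0],
  [0.7,-118,362,10,0,0,0],
  [0.7,-133,408,10,0,0,0],
  [0.7,-139,428,10,0,0,0],
])

```text
clock: 22.4
position: [0.3474, -0.3119, 0.2023]
ee_rot: [-3.141, 0.037, 0.001]
force: [0.5, 0.8, -0.8]
width: 0.845
```

Request:
play_rows([
  [0.7,0,0,0,0,0,0],
  [0.7,0,0,0,0,0,0],
])

```text
clock: 22.6
position: [0.3464, -0.3116, 0.2012]
ee_rot: [-3.14, 0.04, 0.004]
force: [1.6, -0.2, 0.1]
width: 0.851
```

```bash
python3 - <<'E'
from h import *
d=cam("wrist");cv2.imwrite("pics/w10.png",d["img"]); P=pts(d)
blob(P,.35,-.308,.04,.06,.085)
go(.35,-.308,.026,-1)
E
```

```text
956 mean [ 0.3519 -0.3095  0.0698] mid [ 0.3512 -0.3067  0.0666] ext [0.053 0.051 0.012] circ [ 0.3505 -0.308 ] 0.0286
at [ 0.3471 -0.3107  0.2014] yaw -1.36 F [ 0.84  0.42 -0.37] w 0.848 t 22.65 j [-0.13  0.26  0.93  2.03 -0.25  0.97  0.9 ]
shift mm [  3.2  -2.5 175.4] rot [-0.0013  0.0024 -0.0062] rows 3.5
```

View pics/w10.png

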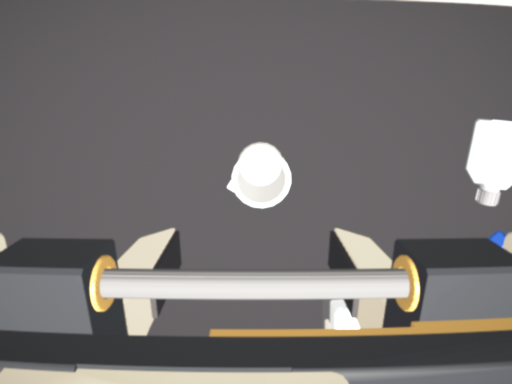

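Request:
play_rows([
  [0.7,3.3,-2.5,20,0,0,1.565],
  [0.7,3.3,-2.5,40,0,0,1.565],
  [0.7,3.3,-2.5,60,0,0,1.565],
  [0.7,3.3,-2.5,80,0,0,1.565],
  [0.7,3.3,-2.5,80,0,0,1.565],
  [0.7,3.3,-2.5,80,0,0,1.565],
  [0.7,3.3,-2.5,80,0,0,1.565],
  [0.7,3.3,-2.5,80,0,0,1.565],
  [0.7,3.3,-2.5,80,0,0,1.565],
  [0.7,3.3,-2.5,80,0,0,1.565],
])

```text
clock: 23.65
position: [0.3512, -0.306, 0.1208]
ee_rot: [-2.27, 2.172, 0.006]
force: [-1.0, 0.3, 0.7]
width: 0.851
```

```bash
python3 - <<'E'
from h import *
go(.3503,-.308,.022,-91)
E
```

```text
at [ 0.3512 -0.306   0.1208] yaw -87.47 F [-1.    0.35  0.73] w 0.851 t 23.65 j [-0.25  0.58  1.23  2.13 -0.7   0.93 -0.13]
shift mm [ 2.2  0.8 98.8] rot [0.0028 0.0028 0.0616] rows 2.0
```

Request:
play_rows([
  [0.7,2.2,0.8,5,0.003,0.003,0.062],
  [0.7,2.2,0.8,40,0.003,0.003,0.062],
  [0.7,2.2,0.8,70,0.003,0.003,0.062],
  [0.7,2.2,0.8,90,0.003,0.003,0.062],
  [0.7,2.2,0.8,98,0.003,0.003,0.062],
  [0.7,2.2,0.8,98,0.003,0.003,0.062],
])

```text
clock: 24.25
position: [0.3503, -0.3065, 0.0221]
ee_rot: [-2.203, 2.239, 0.003]
force: [0.9, 0.3, -0.2]
width: 0.848
```

```bash
python3 - <<'E'
from h import *
go(.3503,-.308,.022,-91)
E
```

```text
at [ 0.3503 -0.3065  0.0221] yaw -90.94 F [ 0.92  0.3  -0.19] w 0.848 t 24.25 j [-0.09  0.71  1.01  2.21 -0.94  0.75 -0.01]
shift mm [ 1.5 -0.   0.1] rot [0.0012 0.0014 0.0011] rows 0.0
```

Request:
play_rows([
  [0.4,1,0,0,0,0,0],
  [0.2,1,0,0,0,0,0],
  [-1,1,0,0,0,0,0],
  [-1,1,0,0,0,0,0],
  [-1,1,0,0,0,0,0],
  [-1,1,0,0,0,0,0],
  [-1,1,0,0,0,0,0],
], force=12)

```text
clock: 24.95
position: [0.3506, -0.3076, 0.0225]
ee_rot: [-2.203, 2.239, 0.002]
force: [-0.4, 1.1, 7.2]
width: 0.536
```

```bash
python3 - <<'E'
from h import *
go(.4937,-.0827,.07,-91)
E
```

```text
at [ 0.3506 -0.3076  0.0225] yaw -90.94 F [-0.45  1.1   7.18] w 0.536 t 24.95 j [-0.08  0.71  1.01  2.21 -0.94  0.75 -0.01]
shift mm [-227.3 -139.3  -47.2] rot [0.0003 0.0014 0.0011] rows 5.4
```

Request:
play_rows([
  [-1,0,0,-15,0,0,0],
  [-1,0,0,-40,0,0,0],
  [-1,-20,-12,-60,0,0,0],
  [-1,-50,-30,-65,0,0,0],
  [-1,-85,-52,-65,0,0,0],
  [-1,-120,-74,-65,0,0,0],
  [-1,-155,-96,-65,0,0,0],
  [-1,-190,-117,-65,0,0,0],
  [-1,-217,-133,-65,0,0,0],
  [-1,-227,-139,-55,0,0,0],
])

```text
clock: 25.95
position: [0.4955, -0.0799, 0.0778]
ee_rot: [-2.207, 2.233, 0.001]
force: [-0.7, 0.5, -1.2]
width: 0.544
```

Request:
play_rows([
  [-1,0,0,0,0,0,0],
  [-1,0,0,0,0,0,0],
])

```text
clock: 26.15
position: [0.4948, -0.0806, 0.0776]
ee_rot: [-2.208, 2.234, 0.001]
force: [-0.2, -0.4, -0.9]
width: 0.542
```

```bash
python3 - <<'E'
from h import *
d=cam("wrist");cv2.imwrite("pics/w11.png",d["img"]);P=pts(d); s=arm.observe()["position"]
blob(P,s[0],s[1],.04,s[2]+.042,s[2]+.06)
go(.4937,-.0827,.0275,-91)
E
```

```text
3358 mean [ 0.5021 -0.0809  0.1261] mid [ 0.501  -0.0807  0.1286] ext [0.043 0.055 0.017] circ [ 0.5042 -0.081 ] 0.0344
at [ 0.4947 -0.0812  0.0779] yaw -90.76 F [ 0.27 -0.2  -0.81] w 0.542 t 26.2 j [-0.72  0.73  1.19  2.09 -0.87  0.95 -0.61]
shift mm [ 1.6  1.  50.4] rot [-0.0005  0.0013  0.0042] rows 1.0
```

View pics/w11.png

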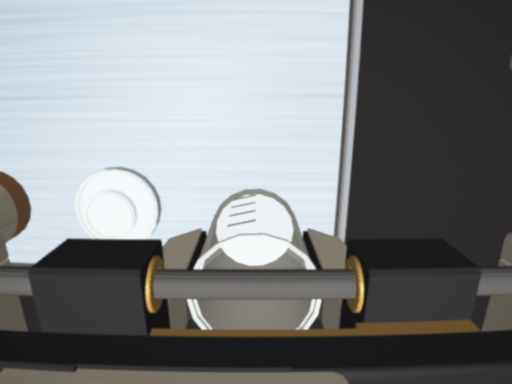

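Request:
play_rows([
  [-1,1.5,1,12,0,0.001,0.004],
  [-1,1.5,1,27,0,0.001,0.004],
  [-1,1.5,1,40,0,0.001,0.004],
  [-1,1.5,1,47,0,0.001,0.004],
  [-1,1.5,1,50,0,0.001,0.004],
  [-1,1.5,1,50,0,0.001,0.004],
])

```text
clock: 26.8
position: [0.4935, -0.083, 0.0277]
ee_rot: [-2.201, 2.241, 0.0]
force: [0.0, -0.1, -1.4]
width: 0.54
```

```bash
python3 - <<'E'
from h import *
go(.4937,-.0827,.0255,-91)
E
```

```text
at [ 0.4935 -0.083   0.0277] yaw -91.02 F [ 0.02 -0.13 -1.39] w 0.54 t 26.8 j [-0.65  0.79  1.09  2.13 -0.98  0.86 -0.54]
shift mm [-0.3 -0.2  2.2] rot [-0.0001  0.0001 -0.0004] rows 0.0
```

Request:
play_rows([
  [-1,0,0,1,0,0,0],
  [-1,0,0,2,0,0,0],
  [-1,0,0,2.5,0,0,0],
  [-1,0,0,2.5,0,0,0],
])

```text
clock: 27.2
position: [0.4937, -0.083, 0.0256]
ee_rot: [-2.201, 2.241, -0.001]
force: [-0.9, -0.1, 3.2]
width: 0.541
```

Request:
play_rows([
  [0.35,0,0,0,0,0,0],
  [0.35,0,0,0,0,0,0],
  [0.35,0,0,0,0,0,0],
  [0.35,0,0,0,0,0,0],
  [0.35,0,0,-15,0,0,0],
  [0.35,0,0,-50,0,0,0],
  [0.35,0,0,-100,0,0,0],
  [0.35,0,0,-150,0,0,0],
  [0.35,0,0,-170,0,0,0],
  [0.35,0,0,-170,0,0,0],
])

```text
clock: 28.2
position: [0.4953, -0.0837, 0.1985]
ee_rot: [-2.198, 2.237, -0.005]
force: [-1.2, 0.8, -1.1]
width: 0.678
```

```bash
python3 - <<'E'
from h import *
d=cam("wrist"); P=pts(d)
blob(P,.4937,-.083,.04,.065,.085)
blob(P,.4955,.0175,.025,.025,.04)
d=cam("side"); Q=pts(d); blob(Q,.4937,-.083,.04,.055,.085);blob(Q,.4955,.0175,.025,.025,.04)
go(.608,-.297,.2,-5)
E
```

```text
955 mean [ 0.4927 -0.0833  0.0731] mid [ 0.4943 -0.083   0.0707] ext [0.054 0.051 0.01 ] circ [ 0.4935 -0.0834] 0.0289
937 mean [0.4968 0.0169 0.0299] mid [0.4965 0.0172 0.0288] ext [0.033 0.034 0.006] circ [0.4963 0.0179] 0.018
198 mean [ 0.4937 -0.0844  0.0657] mid [ 0.4931 -0.0827  0.065 ] ext [0.053 0.052 0.019] circ [ 0.4918 -0.0816] 0.0291
66 mean [0.4941 0.0161 0.0284] mid [0.4942 0.017  0.0283] ext [0.034 0.034 0.006] circ [0.4942 0.0166] 0.018
at [ 0.4935 -0.0825  0.1953] yaw -90.98 F [-0.41  0.45 -1.5 ] w 0.673 t 28.3 j [-0.83  0.52  1.29  1.97 -0.57  1.09 -0.87]
shift mm [ 212.5 -118.1   -4.9] rot [-2.2000e-03  5.0000e-04 -1.5006e+00] rows 10.0
```

Request:
play_rows([
  [0.6,30,-17,-5,0,0,-0.15],
  [0.6,60,-33,-5,0,0,-0.3],
  [0.6,90,-50,-5,0,0,-0.45],
  [0.6,120,-67,-5,0,0,-0.6],
  [0.6,150,-84,-5,0,0,-0.75],
  [0.6,180,-100,-5,0,0,-0.9],
  [0.6,214,-119,-5,0,0,-1.05],
  [0.6,214,-119,-5,0,0,-1.2],
  [0.6,214,-119,-5,0,0,-1.35],
  [0.6,214,-119,-5,0,0,-1.5],
])

```text
clock: 29.3
position: [0.6078, -0.2984, 0.197]
ee_rot: [-3.135, 0.131, 0.005]
force: [0.1, -0.4, 0.2]
width: 0.801
```

Request:
play_rows([
  [0.6,0,0,0,0,0,-0.02],
  [0.6,0,0,0,0,0,-0.02],
  [0.6,0,0,0,0,0,-0.02],
])

```text
clock: 29.6
position: [0.6074, -0.2981, 0.1958]
ee_rot: [-3.135, 0.105, 0.007]
force: [0.3, -0.1, 1.3]
width: 0.803
```

```bash
python3 - <<'E'
from h import *
d=cam("wrist");cv2.imwrite("pics/w12.png",d["img"]);P=pts(d)
x,y,z=P.reshape(-1,3).T
Q=P.reshape(-1,3)[(np.hypot(x-.609,y+.309)<.065)&(z>.012)&(z<.035)]
print(len(Q),cv2.minAreaRect(Q[:,:2].astype(np.float32)))
for a,b in((-.3,-.27),(-.32,-.295)):
    for s in(0,):
        q=Q[(Q[:,1]>a)&(Q[:,1]<b)&(Q[:,2]>.019)]; print(a,b,np.percentile(q[:,0],[1,99]).round(4))
go(.6104,-.299,.006,-5)
E
```

```text
3640 ((0.6127618551254272, -0.30800989270210266), (0.09237977117300034, 0.05084659904241562), 85.79551696777344)
-0.3 -0.27 [0.5892 0.6396]
-0.32 -0.295 [0.5877 0.6379]
at [ 0.6076 -0.2981  0.1961] yaw -3.78 F [-0.19  0.3  -0.54] w 0.801 t 29.65 j [-0.03  0.61  0.68  1.5  -0.4   1.17  0.65]
shift mm [  3.7   1.5 190.1] rot [-0.004   0.0045  0.0213] rows 3.8
```

View pics/w12.png

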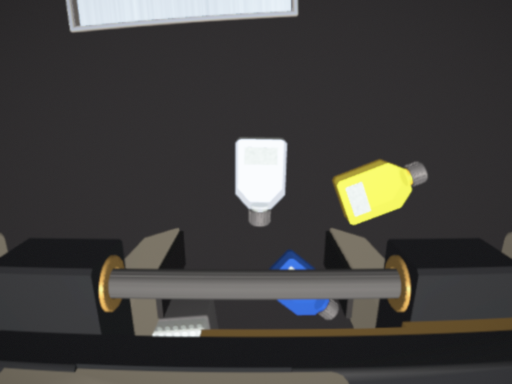

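Request:
play_rows([
  [0.5,4.4,0.6,45,-0.004,0.004,0.012],
  [0.5,4.4,0.6,95,-0.004,0.004,0.012],
  [0.5,4.4,0.6,140,-0.004,0.004,0.012],
  [0.5,4.4,0.6,170,-0.004,0.004,0.012],
  [0.5,4.4,0.6,185,-0.004,0.004,0.012],
  [0.5,4.4,0.6,190,-0.004,0.004,0.012],
  [0.5,4.4,0.6,190,-0.004,0.004,0.012],
])

```text
clock: 30.35
position: [0.6116, -0.2986, 0.0067]
ee_rot: [3.139, -0.123, 0.0]
force: [-0.1, 0.1, 1.3]
width: 0.75
```

```bash
python3 - <<'E'
from h import *
go(.612,-.299,.006,-4.5)
E
```

```text
at [ 0.6116 -0.2986  0.0067] yaw -4.5 F [-0.08  0.11  1.25] w 0.75 t 30.35 j [ 0.03  0.81  0.56  1.65 -0.54  0.84  0.75]
shift mm [0.5 0.4 0.7] rot [ 0.0006 -0.0001  0.0001] rows 0.0
```

Request:
play_rows([
  [0.3,0,0,0,0,0,0],
  [0.15,0,0,0,0,0,0],
  [-1,0,0,0,0,0,0],
  [-1,0,0,0,0,0,0],
  [-1,0,0,0,0,0,0],
  [-1,0,0,0,0,0,0],
], force=15)

```text
clock: 30.95
position: [0.6124, -0.2989, 0.0081]
ee_rot: [3.138, -0.123, 0.003]
force: [-0.4, 0.3, 6.4]
width: 0.554
```

Request:
play_rows([
  [-1,0,0,-10,0,0,0],
  [-1,0,0,-30,0,0,0],
  [-1,0,0,-60,0,0,0],
  [-1,0,0,-85,0,0,0],
  [-1,0,0,-85,0,0,0],
])

```text
clock: 31.45
position: [0.6141, -0.3004, 0.0978]
ee_rot: [3.136, -0.124, 0.013]
force: [0.8, -0.4, -2.1]
width: 0.553
```

```bash
python3 - <<'E'
from h import *
d=cam("wrist");cv2.imwrite("pics/w13.png",d["img"])
go(.6015,.0275,.085,-1)
E
```

```text
at [ 0.6133 -0.2996  0.0957] yaw -4.5 F [ 0.24 -0.2  -1.8 ] w 0.552 t 31.5 j [-0.    0.71  0.63  1.6  -0.48  0.98  0.7 ]
shift mm [ -37.5 -325.2    9.8] rot [ 0.0024 -0.0059 -0.0611] rows 6.6
```

View pics/w13.png

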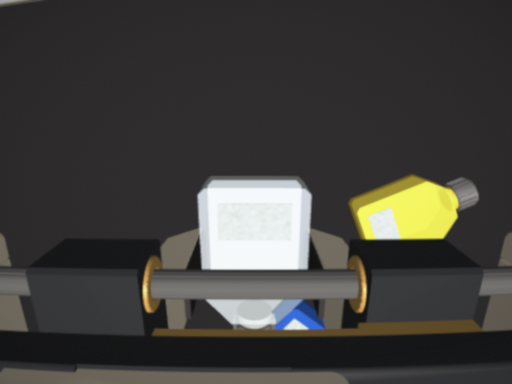

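Request:
play_rows([
  [-1,-2,-20,0,0,0,-0.01],
  [-1,-7,-60,0,0,0,-0.02],
  [-1,-12,-105,0,0,0,-0.03],
  [-1,-17,-150,0,0,0,-0.04],
  [-1,-22,-195,0,0,0,-0.05],
  [-1,-28,-240,0,0,0,-0.061],
  [-1,-33,-285,0,0,0,-0.061],
  [-1,-37,-315,0,0,0,-0.061],
  [-1,-37.5,-325,5,0,-0.003,-0.061],
  [-1,-37.5,-325,10,0,-0.003,-0.061],
])

```text
clock: 32.5
position: [0.6011, 0.0294, 0.0839]
ee_rot: [3.14, -0.022, 0.003]
force: [-0.5, -0.6, 0.1]
width: 0.558
```

Request:
play_rows([
  [-1,0,0,0,0,0,0],
  [-1,0,0,0,0,0,0],
  [-1,0,0,0,0,0,0],
])

```text
clock: 32.8
position: [0.6012, 0.0275, 0.084]
ee_rot: [3.139, -0.026, 0.003]
force: [0.4, 0.5, -0.4]
width: 0.552
```

```bash
python3 - <<'E'
from h import *
d=cam("wrist");cv2.imwrite("pics/w14.png",d["img"]);P=pts(d); s=arm.observe()["position"]
for v in range(160,240,6): print(v,P[v,255].round(4),P[v,225].round(4))
go(.6015,.0275,.014,-1)
E
```

```text
160 [0.6028 0.0588 0.0044] [0.5807 0.059  0.0032]
166 [0.6027 0.0542 0.0038] [0.5806 0.0546 0.0038]
172 [0.6026 0.0497 0.0037] [0.5805 0.0503 0.0045]
178 [0.6025 0.0645 0.0839] [0.5874 0.0642 0.0816]
184 [0.6024 0.0641 0.094 ] [0.5885 0.0644 0.0944]
190 [0.6024 0.0633 0.1014] [0.5889 0.0632 0.1003]
196 [0.6023 0.0603 0.1006] [0.5889 0.0606 0.1011]
202 [0.6023 0.0576 0.101 ] [0.5888 0.0579 0.1012]
208 [0.6022 0.0551 0.1023] [0.5887 0.0551 0.1015]
214 [0.6022 0.0522 0.102 ] [0.5885 0.0518 0.1004]
220 [0.6021 0.0491 0.1015] [0.5884 0.0492 0.1011]
226 [0.6021 0.0457 0.1005] [0.5884 0.0466 0.1022]
232 [0.602  0.0433 0.1018] [0.5881 0.043  0.1006]
238 [0.602  0.04   0.1011] [0.588  0.0402 0.1011]
at [0.6013 0.0278 0.0841] yaw -0.94 F [-0.08 -1.06 -0.72] w 0.556 t 32.85 j [-0.56  0.61  0.64  1.82 -0.47  0.86  0.28]
shift mm [ 0.1  0.1 70.1] rot [ 0.0024 -0.0021  0.0011] rows 1.4
```

View pics/w14.png

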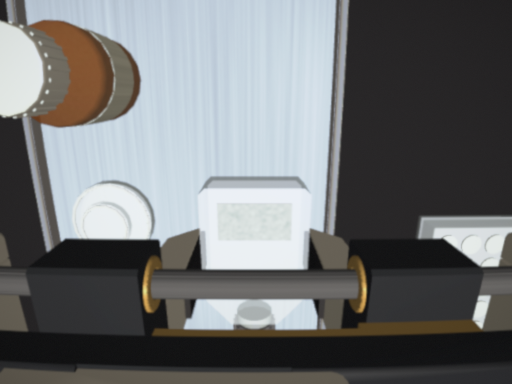

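Request:
play_rows([
  [-1,-0.3,0,20,0.002,-0.002,0.001],
  [-1,-0.3,0,40,0.002,-0.002,0.001],
  [-1,-0.3,0,55,0.002,-0.002,0.001],
  [-1,-0.3,0,64,0.002,-0.002,0.001],
  [-1,-0.3,0,69,0.002,-0.002,0.001],
  [-1,-0.3,0,70,0.002,-0.002,0.001],
  [-1,-0.3,0,70,0.002,-0.002,0.001],
])

```text
clock: 33.55
position: [0.6014, 0.0275, 0.0145]
ee_rot: [3.141, -0.028, 0.001]
force: [1.0, -0.5, -0.4]
width: 0.553
```

```bash
python3 - <<'E'
from h import *
go(.601,.0275,.011,-1)
E
```

```text
at [0.6014 0.0275 0.0145] yaw -1.0 F [ 0.98 -0.48 -0.45] w 0.553 t 33.55 j [-0.51  0.7   0.56  1.86 -0.54  0.73  0.34]
shift mm [-0.4  0.   3.5] rot [ 0.0004 -0.0007 -0.0001] rows 0.1
```

Request:
play_rows([
  [-1,0,0,1.2,0,0,0],
  [-1,0,0,2.4,0,0,0],
  [-1,0,0,3.2,0,0,0],
  [-1,0,0,3.7,0,0,0],
  [-1,0,0,3.7,0,0,0],
])

```text
clock: 34.05
position: [0.6016, 0.0276, 0.0111]
ee_rot: [3.141, -0.027, 0.001]
force: [-0.6, 0.4, 4.1]
width: 0.554
```

Request:
play_rows([
  [0.2,0,0,0,0,0,0],
  [0.2,0,0,0,0,0,0],
  [0.2,0,0,0,0,0,0],
  [0.2,0,0,0,0,0,0],
])

```text
clock: 34.45
position: [0.6015, 0.0276, 0.011]
ee_rot: [3.141, -0.027, 0.001]
force: [-0.6, 0.2, -0.2]
width: 0.601
```

Request:
play_rows([
  [0.2,0,0,-10,0,0,0],
  [0.2,0,0,-40,0,0,0],
  [0.2,0,0,-90,0,0,0],
  [0.2,0,0,-140,0,0,0],
  [0.2,-10,20,-185,0,0,0],
  [0.2,-20,60,-210,0,0,0],
  [0.2,-40,100,-230,0,0,0],
  [0.2,-50,140,-250,0,0,0],
  [0.2,-50,150,-260,0,0,0],
  [0.2,-50,150,-260,0,0,0],
])

```text
clock: 35.45
position: [0.5489, -0.1241, 0.2733]
ee_rot: [3.141, -0.034, 0.007]
force: [0.6, 0.7, 0.0]
width: 0.599
```

```bash
python3 - <<'E'
from chk import *
a=cam("wrist"); b=cam("side"); cv2.imwrite("pics/w15.png",a["img"]); cv2.imwrite("pics/s15.png",b["img"])
for d in(a,b):
    P=pts(d); tray(P)
    for q in((.4955,.0175,.025,.025,.04),(.4955,.0175,.045,.014,.023),(.4973,.117,.035,.096,.115),(.4937,-.083,.04,.06,.085)): blob(P,*q)
    x,y,z=P.reshape(-1,3).T
    Q=P.reshape(-1,3)[(abs(x-.6015)<.04)&(abs(y-.0175)<.06)&(z>.021)&(z<.035)]
    print("flask",cv2.minAreaRect(Q[:,:2].astype(np.float32)),np.median(Q[:,2]))
print(arm.observe()["clock"])
cv2.imwrite("pics/fin.png",np.hstack([cv2.resize(i["img"],(400,300)) for i in (a,b)]))
E
```

```text
front 891 mid 0.4433 deg 1.03
back 881 mid 0.6572 deg 0.99
right 670 mid -0.1434 deg -1.02
795 mean [0.4961 0.0177 0.03  ] mid [0.496  0.0174 0.0298] ext [0.033 0.033 0.005] circ [0.4956 0.0178] 0.018
1364 mean [0.4976 0.0161 0.0191] mid [0.4962 0.0171 0.0187] ext [0.057 0.057 0.005] circ [0.4962 0.0171] 0.0303
few 0
691 mean [ 0.4921 -0.0842  0.0725] mid [ 0.4942 -0.0827  0.068 ] ext [0.054 0.05  0.015] circ [ 0.4935 -0.0827] 0.0286
flask ((0.6017909049987793, 0.015483001247048378), (0.08616146445274353, 0.05183562636375427), 89.36346435546875) 0.028091640089933624
front 106 mid 0.4409 deg 0.94
back 120 mid 0.6558 deg 0.94
left 64 mid 0.1799 deg -0.72
right 102 mid -0.1452 deg -0.96
68 mean [0.4941 0.0155 0.0284] mid [0.4945 0.0159 0.0283] ext [0.034 0.036 0.006] circ [0.4936 0.0163] 0.0198
73 mean [0.4831 0.0107 0.018 ] mid [0.4939 0.0143 0.0183] ext [0.055 0.053 0.007] circ [0.4944 0.0168] 0.0307
75 mean [0.4946 0.1132 0.1016] mid [0.4954 0.1154 0.1005] ext [0.035 0.038 0.009] circ [0.4948 0.1148] 0.0203
152 mean [ 0.4932 -0.0837  0.0681] mid [ 0.4921 -0.0835  0.0674] ext [0.053 0.051 0.014] circ [ 0.4922 -0.0822] 0.0283
flask ((0.6004452705383301, 0.017384717240929604), (0.09223856031894684, 0.05315519869327545), 88.87703704833984) 0.02658057259360773
35.55
```

View pics/fin.png

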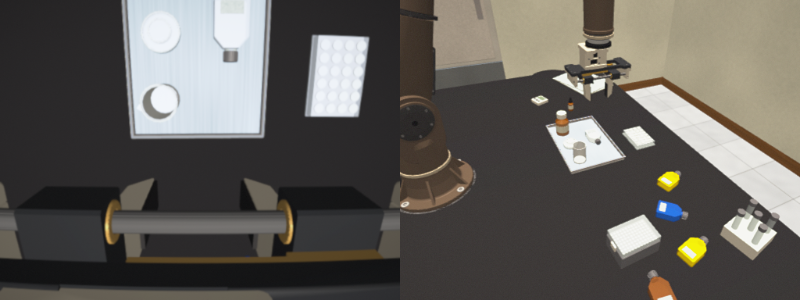

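```bash
python3 -c "
from cell import arm
print(arm.sign_off())"
```

```text
the job is handed in; nothing more can be done
None
```

The tray is set out as asked and handed in at about 35.6 s of the 115 s allowed. I placed the large dish first, then the small dish on its lid, the bottle, the beaker and the flask. Each was lowered to light contact (at most about 4 N at the wrist) before release.

What the last camera checks showed:

| Item | Result |
|---|---|
| Large dish | Within about 2 mm of the middle of the front half |
| Small dish | Centred on the lid to about 1 mm |
| Bottle | About 10 cm from the dish, 98.5 to 101 mm depending on the camera |
| Beaker | About 10 cm from the dish, 99 to 100.5 mm depending on the camera |
| Flask | Within about 2 mm of the middle of the back half, parallel to the long sides to about 0.5°, neck to the right |

- **Upright and level:** the top heights and the pictures show everything standing upright and level.
- **Left-alone items:** the dropper bottle, timer, tip box and well plate were not touched.
- **Where the checks disagreed:** the wrist and side cameras differ by about 2 mm on absolute position, so I mostly judged positions relative to the tray and dish within one view. The bottle was outside the final wrist view, so its last check came from the side camera. An earlier wrist view had put it 100.7 mm from the dish.

I viewed 17 pictures, three over the budget of 14.

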